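# Wedge the transit rack's sprung catch open and take out the brown vial

### The job

The two vials are locked in the transit rack under a sprung catch. Push the thicker of the two wooden wedges into the gap between the catch's lug and the fixed stop until its full thickness holds the catch open by itself, take out the brown vial and stand it upright in the glass dish, then pull the wedge out again so that the catch springs shut over the white vial, and leave the wedge lying flat on the bench clear of the rack. Leave the white vial in its socket, do not drag the brown vial out from under a closed catch, and do not shove or knock over the two flasks.

Things in the scene. Friction and masses are not known exactly. Their poses are not given: they have to be found in the camera images.
- rack: Grey transit rack, fixed. Origin on the bench surface; at yaw 0 own x points away from the robot. Deck 6 mm thick, x -45..125 mm, y -135..80, its left edge sloping to the bench by y 92. Socket block on it, x -31..31, y -125..25, top at z 28, with two 41 mm sockets open down to the deck, centres at (0, -92.5) and (0, -7.5); which vial is in which varies. Spring housing: x 103..125, y -100..0, to z 50.
- tongue (a point): Middle of the near edge of the aluminium catch's tongue plate, on its top: rack x 8 mm when shut, z 83. The plate is 6 mm thick, rack y -115..15, and covers the far side of both vials' tops; an upright web joins it behind the sockets. The catch slides along the rack's +x to open; a low arm (top z 46) carries its lug at the left.
- gap_mouth (a point): Middle of the left (+y) end of the gap between fixed stop (face at rack x 45 mm) and the catch's lug (face at x 57 when shut: gap 12 mm). Rack (51, 75, 26) mm; own axes parallel to the rack's. Faces run y 55..75, up to z 46; flared lead-ins reach y 88. A wedge enters along the rack's -y, a few mm clear of the deck (z 6). The lane x 45..60 beyond is free to y -30.
- wedge_home (a point): Fixed point on the rack, own axes parallel to its: where the centre of the thick wedge lies when it is fully home, standing on the deck, its own axes parallel to these; rack (58, 63, 26) mm. Up to 5 mm short of it along y, or 15 mm further in, is as good. The wedge's rear half then sticks out to the left of the deck.
- latch (a joint): Catch opening in m: 0 shut (held by the spring), up to 0.020. The spring pushes it shut with about 3 N at 0 and 6 N at 0.014. Both vials come free from 0.0125 on. The thick wedge pushed in gives 0.014, the thin one only 0.004 (not enough). Nothing holds it open but a prop.
- wedge_mid (a point): Centre, 20 mm up, of the thick wedge: light wood, loose, 90 g, 150 mm long (own y), 26 thick (own x), 40 high. Nose 5 mm thick at own y -75; full thickness from y -15 to +75. The face at own x -13 is flat and slides on the stop, the taper is on the +x side. Lies flat, own z up. Grip across the thickness near own y +45. About 10 N drives it in; it stays when released.
- thin_wedge_mid (a point): Thin wedge, same wood, length, height, shape and axes, but only 16 mm thick. This point is its centre, 20 mm up. The two wedges' places on the bench are swapped at random.
- amber_mid (a point): Brown glass vial with smooth white cap, 67 mm high, loose, 60 g. This point is its centre, 33.5 mm up; own z is up. Body 38 mm across up to 52 mm, cap 33 mm across above. In its socket its foot stands on the deck at z 6 mm. Grip it across the rack's y, on the body 40 to 52 mm above its foot, and lift straight up.
- white_mid (a point): White plastic vial with ribbed white cap, 38 mm across, 56 mm high, loose, in the other socket. This point is its centre, 28 mm up. Leave it there.
- dish: Round clear glass dish, loose, 120 g, 96 mm across at the rim, 16 mm high, wall 3 mm, inner floor 3 mm above its underside and about 85 mm across. Origin: centre of its underside, on the bench.
- flask_mid (a point): Long-necked round glass flask, 98 mm across, 140 mm high, loose. This point is its centre, 70 mm up. A bystander.
- conical_mid (a point): Conical glass flask, 74 mm across, 129 mm high, loose. This point is its centre, 64.5 mm up. A bystander.
There are look-alikes about, which are no part of the job. Leave any blue look-alike of the part that bears amber_mid alone.

How it is judged:
On the way, in this order (a step that is already met when the one before it is completed fails the run):
1. the thick wedge alone holds the catch open (at least 12.5 mm), let go of by the robot (value of joint latch above 0.0125 m and y of wedge_mid in the frame of rack below 0.1 m and contact force between the fingers and wedge below 0.1 N and contact force between each of the arm, the fingers and rack below 0.1 N), for 0.2 s.
2. the brown vial is lifted out of its socket while the wedge holds the catch open (value of joint latch above 0.0125 m and y of wedge_mid in the frame of rack below 0.1 m and z of amber_mid in the frame of rack above 0.075 m), for 0.1 s.
3. the brown vial stands upright in the dish, released, the catch still wedged open (horizontal distance between amber_mid and dish below 0.028 m and height (world z) of amber_mid below 0.045 m and angle between amber_mid's own z axis and vertical below 0.12 rad and contact force between the fingers and amber below 0.1 N and value of joint latch above 0.0125 m and y of wedge_mid in the frame of rack below 0.1 m), for 0.2 s.
At the end, for the whole second after the job is handed in: The brown vial stands upright (within 7 degrees) on the dish's floor, its axis within 28 mm of the dish's; the catch is shut (under 2 mm open); the thick wedge lies flat on the bench, touching no part of the rack; the white vial stands in its socket; all at rest and released (horizontal distance between amber_mid and dish below 0.028 m and height (world z) of amber_mid below 0.045 m and angle between amber_mid's own z axis and vertical below 0.12 rad and contact force between the fingers and amber below 0.1 N and value of joint latch below 0.002 m and contact force between wedge and rack below 0.05 N and height (world z) of wedge_mid below 0.035 m and angle between wedge_mid's own z axis and vertical below 0.15 rad and linear speed of each of wedge, amber below 0.02 m/s and z of white_mid in the frame of rack below 0.04 m and angle between white_mid's own z axis and vertical below 0.2 rad and distance of white_mid from where it was at the start of the episode below 0.01 m).
It fails at once if the brown vial is dragged up while the catch still covers it (z of amber_mid in the frame of rack above 0.058 m and value of joint latch below 0.01 m and horizontal distance between amber_mid and rack below 0.13 m).
It fails at once if the white vial is lifted in its socket (z of white_mid in the frame of rack above 0.05 m).
It fails at once if the long-necked flask is shoved more than 4 cm or knocked over (distance of flask_mid from where it was at the start of the episode above 0.04 m or angle between flask_mid's own z axis and vertical above 0.5 rad).
It fails at once if the conical flask is shoved more than 4 cm or knocked over (distance of conical_mid from where it was at the start of the episode above 0.04 m or angle between conical_mid's own z axis and vertical above 0.5 rad).
It also fails if it takes over 64 s, if anything falls off the work surface, if the arm or the gripper's body presses on something with over 40 N, if the wrist force passes 120 N, or if a joint passes its speed limit or range.

### The arm

A 6-joint arm with a two-finger parallel gripper is mounted at the origin on the work surface; the furniture and walls round the work are solid. World frame = base frame: x ahead of the robot, y to its left, z up, the work surface at z = 0. Lengths are in m, angles in rad, forces in N, time in s.
With the tool pointing down it reaches from about 0.4 to 0.825 m from the base axis. Payload 7 kg.
Tool frame: the origin (TCP) lies at the very end of the fingers, on their centre line; the grasp point (between the pads) lies 19 mm behind it; z points along the fingers, y is the direction in which the jaws open and shut (so a half turn about z gives the same grasp; the last joint's range is limited). The gripper opens to 88 mm and grips with 3 to 60 N. Pads are 19 mm wide; open, the fingers measure 130 mm over their backs; the gripper's body (78 mm by 193 mm) begins 47 mm behind the grasp point.
Start: joints at [1.501, 0.359, 0.012, 0, -1.224, -0.288], TCP at [0.236, 0.632, 0.227] pointing down, gripper open.
Joint ranges: [-3.07, 3.07], [-1.43, 2.12], [-1.02, 1.25], [-3.03, 1.67], [-3.05, -0], [-3.03, 3.03]. Speed limits (rad/s): [2.39, 2.39, 3.01, 3.14, 3.14, 3.14].

### API

Orientations are given as [roll, pitch, yaw] about the fixed x, y, z axes, in that order (R = Rz(yaw) Ry(pitch) Rx(roll)).
In Python, from station import arm, optics, outline_of, spot_point gives the robot as it stands.
- The arm moves only by the shell command python3 -m crank 'ROWS' [FORCE]. ROWS is JSON, a list of rows, each a list of 3 entries, a list of its own where there are three numbers: the opening in per cent of the stroke, from 0 (shut) to 100 (fully open), then the shift along the tool's x, y, z in cm, then the turn, a rotation vector about the tool's x, y, z in rad. In form: [[jaw, [dx, dy, dz], [ax, ay, az]], ...]. A call has 1 to 12 rows; each row shifts and turns the commanded pose from where the row before left it, along the tool's axes as they then stand; what a row does not reach is not made up. A row lasts 1/10 s, in which the tool goes at most 50 mm and 8.59 degrees, less where a joint would pass 70% of its speed; a pose out of reach is approached as far as the arm can. A call is refused whole if a number of a shift passes 5 or a number of a turn 0.15, either way. A call with a gripper value outside its range is refused whole. The fingers move at their own pace and stop on an object; FORCE is the grip in N (left out, the last holds). Time passes only in rows, so rows that do not move let the fingers close. It gives the time, the measured TCP pose, the force and the opening at its end, in the units of the state.
- arm.get_state(): the state, without advancing time (a new reading comes with each control period).
- optics.grab_frame(name): name is "scene" or "top"; returns (picture, depth): 400x640x3 uint8, red, green, blue; 400x640 float32, m along the optical axis (not along the pixel's ray), 0 where there is no reading.
- optics.camera_model(name): a dict with "K" (3x3 intrinsics, pixels), "T" (4x4, takes a point from camera to world coordinates). Camera axes: x right, y up, looking along -z (the intrinsics and any distortion apply to the point x, -y, -z); pixel columns grow to the right and rows downward; lengths in m; the calibration is good to about 2 mm. A picture is of the moment at which its call begins. camera_model takes no time and is no camera call.
- arm.job_done(): hands the job in, once; it reports no verdict.
Trained networks look in the newest picture that a camera, given by its name, has taken for a name from the list of things; names that differ only in an ending like _2 or _b are one class to them, and where a whole thing is asked for, a point or a joint stands for the part that bears it (a point fixed in the world has none). Each returns a list of dicts, best first, with "conf" (0 to 1); they miss things now and then, are a little off and sometimes report something else, mostly with a low value. They report only what shows in the picture. A call takes as long as a camera call. They do not tell look-alikes from the thing itself.
- outline_of(camera, name): "region" (400x640 bool, what is visible of it) and "uv" ([column, row] in pixels, amid what is visible of it).
- spot_point(camera, name): "uv" ([column, row] in pixels: a listed point, or the origin of a listed thing).
The state is a dict: "t": time; "q": joint angles; "qd": joint speeds; "joint_efforts": joint torques, N m; "eef_pos": TCP position; "ee_rot": TCP orientation; "force": force on the tool from outside, world axes, zero at the start; "moment": the same for the moment, N m; "width": finger opening in m.
Only numpy, scipy, OpenCV 4.12 (cv2) and the standard library are available. Lean on these libraries where they do the work, as an engineer would, in place of code of your own. Each camera call takes 0.05 s, during which the arm holds its last target. There are 200 camera calls.

## Working session

There is one attempt and no reset: what is moved stays moved. The work goes in short steps, Python scripts to look and compute and a shell command to move; the robot and the scene stay as the last step left them, time stands still between calls to the robot, and variables do not carry over. Pictures are saved under pics/ and viewed, on a budget of 10 in all, crops included, one or two more only if the job needs it, and the job is handed in when it is done.

```bash
mkdir -p pics; cat > h.py <<'E'
import numpy as np, cv2
from scipy.spatial.transform import Rotation as R
from station import arm, optics, outline_of, spot_point
def cam(n):
    m=optics.camera_model(n); return np.array(m["K"]),np.array(m["T"])
def ray(n,uv):
    K,T=cam(n); p=np.linalg.inv(K)@[uv[0],uv[1],1]; d=T[:3,:3]@[p[0],-p[1],-p[2]]
    return T[:3,3],d
def atz(n,uv,z):
    o,d=ray(n,uv); return o+d*(z-o[2])/d[2]
def proj(n,P):
    K,T=cam(n); c=np.linalg.inv(T)@np.append(P,1); u=K@[c[0],-c[1],-c[2]]; return u[:2]/u[2]
def cloud(n,dep):
    K,T=cam(n); v,u=np.mgrid[:400,:640]; x=(u-K[0,2])/K[0,0]*dep; y=(v-K[1,2])/K[1,1]*dep
    return np.stack([x,-y,-dep],-1)@T[:3,:3].T+T[:3,3]
def grab(n,f=None):
    im,d=optics.grab_frame(n)
    if f: cv2.imwrite(f,im[:,:,::-1])
    return im,d
def st():
    s=arm.get_state(); return s
E
python3 - <<'E'
from h import *
for n in("scene","top"):
    im,d=grab(n,f"pics/{n}0.png"); K,T=cam(n); print(n,T[:3,3].round(3),-T[:3,2].round(2),K[0,0],optics.camera_model(n).keys())
    np.save(f"{n}0.npy",d)
    for k in["rack","tongue","gap_mouth","wedge_home","wedge_mid","thin_wedge_mid","amber_mid","white_mid","dish","flask_mid","conical_mid"]:
        print(k,[(np.round(r["uv"],1).tolist(),round(r["conf"],2)) for r in spot_point(n,k)[:4]])
print(st())
E
```

```text
scene [-0.136 -0.578  0.876] [ 0.55  0.46 -0.7 ] 394.2187945846006 dict_keys(['K', 'T'])
rack [([339.1, 186.3], 0.69), ([333.2, 210.8], 0.6)]
tongue [([345.7, 202.1], 0.96), ([337.2, 261.5], 0.19)]
gap_mouth [([335.4, 186.8], 0.82)]
wedge_home [([341.5, 187.5], 0.63)]
wedge_mid [([224.9, 177.3], 0.85), ([401.7, 275.7], 0.19)]
thin_wedge_mid [([261.4, 150.9], 0.78)]
amber_mid [([337.9, 206.2], 0.78), ([275.5, 195.4], 0.77), ([313.0, 234.8], 0.71), ([292.5, 182.7], 0.6)]
white_mid [([352.8, 224.0], 0.63)]
dish [([404.4, 279.2], 0.83)]
flask_mid [([336.0, 261.9], 0.86)]
conical_mid [([449.6, 241.2], 0.7)]
top [ 0.24  -0.038  1.417] [ 0.2  -0.   -0.98] 436.8962335456759 dict_keys(['K', 'T'])
rack [([332.3, 201.1], 0.86), ([438.2, 177.4], 0.34)]
tongue [([347.7, 196.7], 0.76)]
gap_mouth [([310.7, 175.7], 0.71), ([377.3, 254.5], 0.32)]
wedge_home [([321.8, 176.1], 0.93)]
wedge_mid [([218.0, 236.9], 0.56)]
thin_wedge_mid [([416.1, 226.0], 0.61), ([222.2, 184.2], 0.52)]
amber_mid [([276.5, 200.0], 0.59), ([276.5, 226.5], 0.56), ([333.0, 201.0], 0.51), ([341.8, 242.0], 0.48)]
white_mid [([361.2, 205.5], 0.54)]
dish [([416.9, 225.2], 0.81), ([379.0, 253.2], 0.51)]
flask_mid [([378.5, 253.0], 0.73)]
conical_mid [([440.1, 178.4], 0.76)]
{'t': 1.2, 'q': array([ 1.50105847e+00,  3.58588994e-01,  1.19096742e-02, -5.70305393e-06,
       -1.22410388e+00, -2.88108038e-01]), 'qd': array([-0.00158562, -0.00050618, -0.00091352,  0.00044924, -0.00141651,
       -0.00121932]), 'joint_efforts': array([ 5.64431630e-04, -5.82396340e+01,  2.93304813e+01,  7.00251728e+00,
        1.23987277e-02, -2.82392290e-05]), 'eef_pos': array([0.23642652, 0.632219  , 0.22657156]), 'ee_rot': array([-3.14158159e+00,  8.87183832e-06, -3.57847833e-01]), 'force': array([ 0.0185426 , -0.89684627, -0.24696856]), 'moment': array([0.00571223, 0.01707921, 0.02020208]), 'width': 0.08736681460396571}
```

View pics/top0.png

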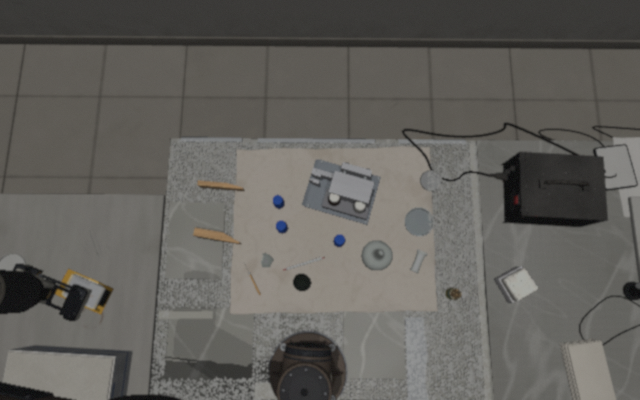

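View pics/scene0.png

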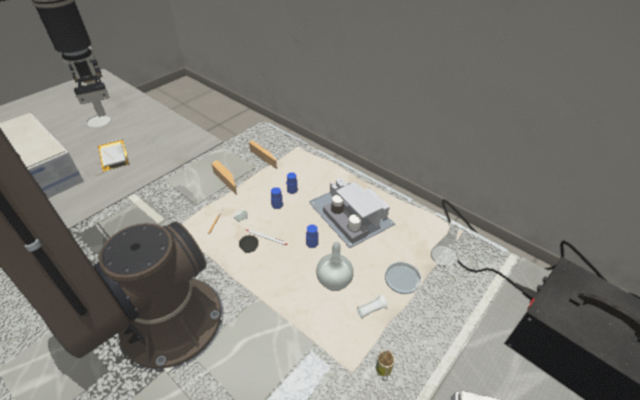

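Candidates for the brown vial: socket caps at top (333,200) and (361,205). The blue vials at (278,201), (281,227), (340,241) and the brown bottle at (454,294) are look-alikes. Candidates for the thick wedge: (217,237), which looks thicker, and (220,185). I'll confirm both in an enlarged crop.

```bash
python3 - <<'E'
from h import *
im=cv2.imread("pics/scene0.png"); t=cv2.imread("pics/top0.png")
a=cv2.resize(im[135:255,200:400],(800,480),interpolation=cv2.INTER_CUBIC)[:, :]
a=cv2.resize(im[170:245,305:405],(400,300),interpolation=cv2.INTER_CUBIC)
b=cv2.resize(t[150:225,290:390],(400,300),interpolation=cv2.INTER_CUBIC)
c=cv2.resize(t[170:250,185:285],(400,300),interpolation=cv2.INTER_CUBIC)
d=cv2.resize(im[130:205,200:300],(400,300),interpolation=cv2.INTER_CUBIC)
cv2.imwrite("pics/crop1.png",np.vstack([np.hstack([a,b]),np.hstack([d,c])]))
for n in("scene","top"):
    D=np.load(f"{n}0.npy"); grab(n); C=cloud(n,D)
    for k in["rack","wedge_mid","thin_wedge_mid","tongue","dish","amber_mid","white_mid","flask_mid","conical_mid"]:
        for r in outline_of(n,k)[:3]:
            m=r["region"]&(D>0); P=C[m]
            if len(P)<5: continue
            hi=P[P[:,2]>np.percentile(P[:,2],60)]
            rc=cv2.minAreaRect(P[:,:2].astype(np.float32)*1000)
            print(n,k,round(r["conf"],2),np.round(r["uv"]),m.sum(),"med",np.median(P,0).round(3),"z",np.percentile(P[:,2],[5,50,95]).round(3),"rect",np.round(rc[0]),np.round(rc[1]),round(rc[2],1))
# triangulate
pr={"rack":((339.1,186.3),(332.3,201.1)),"tongue":((345.7,202.1),(347.7,196.7)),"gap_mouth":((335.4,186.8),(310.7,175.7)),"wedge_home":((341.5,187.5),(321.8,176.1)),"wedge":((224.9,177.3),(218,236.9)),"thin":((261.4,150.9),(222.2,184.2)),"amber":((337.9,206.2),(333,201)),"white":((352.8,224),(361.2,205.5)),"dish":((404.4,279.2),(416.9,225.2)),"flask":((336,261.9),(378.5,253)),"con":((449.6,241.2),(440.1,178.4))}
zs=dict(rack=0,tongue=.083,gap_mouth=.026,wedge_home=.026,wedge=.02,thin=.02,amber=.0395,white=.034,dish=0,flask=.07,con=.0645)
for k,(s,t) in pr.items(): print(k,atz("scene",s,zs[k])[:2].round(3),atz("top",t,zs[k])[:2].round(3))
E
```

```text
scene rack 0.77 [354. 209.] 2905 med [ 0.554 -0.137  0.029] z [0.005 0.029 0.085] rect [579. -98.] [247. 187.] 73.8
scene thin_wedge_mid 0.59 [263. 152.] 313 med [0.574 0.287 0.03 ] z [0.005 0.03  0.042] rect [578. 287.] [152.  20.] 85.4
scene tongue 0.67 [363. 201.] 1007 med [ 0.569 -0.141  0.084] z [0.032 0.084 0.086] rect [575. -99.] [205.  74.] 73.6
scene tongue 0.2 [354. 222.] 199 med [ 0.503 -0.167  0.057] z [0.028 0.057 0.064] rect [ 526. -153.] [75. 37.] 30.4
scene dish 0.93 [405. 275.] 954 med [ 0.471 -0.357  0.005] z [0.002 0.005 0.018] rect [ 466. -357.] [96. 94.] 50.1
scene amber_mid 0.59 [339. 204.] 171 med [ 0.525 -0.088  0.055] z [0.032 0.055 0.075] rect [531. -86.] [34. 30.] 7.6
scene amber_mid 0.59 [312. 234.] 261 med [ 0.393 -0.106  0.045] z [0.008 0.045 0.069] rect [423. -83.] [92. 31.] 38.6
scene amber_mid 0.58 [290. 183.] 223 med [0.517 0.09  0.043] z [0.007 0.043 0.068] rect [524.  96.] [36. 33.] 2.7
scene white_mid 0.49 [355. 221.] 178 med [ 0.502 -0.168  0.055] z [0.028 0.055 0.064] rect [ 508. -164.] [32. 32.] 1.8
scene flask_mid 0.8 [336. 271.] 1188 med [ 0.
[... 1655 characters left out ...]
21 0.065 0.071] rect [446.  90.] [45. 38.] 70.4
top flask_mid 0.57 [375. 254.] 747 med [ 0.351 -0.211  0.053] z [0.037 0.053 0.13 ] rect [ 354. -216.] [93. 93.] 44.8
top conical_mid 0.63 [436. 178.] 400 med [ 0.597 -0.395  0.056] z [0.015 0.056 0.128] rect [ 611. -405.] [64. 79.] 60.8
rack [ 0.642 -0.004] [ 0.535 -0.076]
tongue [ 0.528 -0.115] [ 0.532 -0.122]
gap_mouth [ 0.609 -0.013] [ 0.614 -0.004]
wedge_home [ 0.619 -0.03 ] [ 0.613 -0.041]
wedge [0.409 0.293] [0.41  0.291]
thin [0.587 0.308] [0.584 0.286]
amber [ 0.535 -0.082] [ 0.527 -0.077]
white [ 0.512 -0.157] [ 0.514 -0.169]
dish [ 0.471 -0.362] [ 0.456 -0.354]
flask [ 0.353 -0.221] [ 0.358 -0.217]
con [ 0.61  -0.404] [ 0.598 -0.419]
```

View pics/crop1.png

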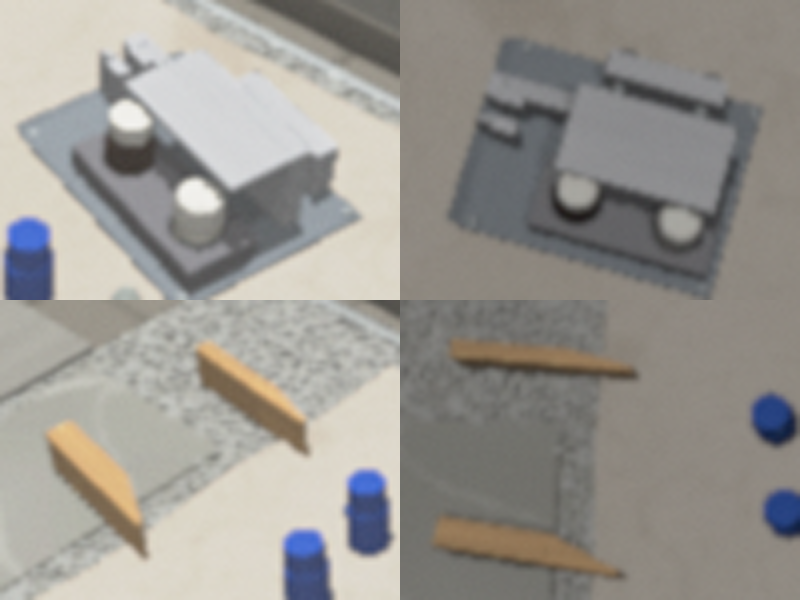

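The crop shows the brown vial in the left socket (top 333,201; dark brown body, smooth cap) and the white one on the right (361,206). The thick wedge is the near one (top 217,237): it fits 26 mm wide against 18 mm for the other. Next I'll fit the rack, wedge and dish poses to the depth clouds.

```bash
cat >> h.py <<'E'
from scipy.optimize import least_squares
def box(p,lo,hi):
    lo,hi=np.array(lo),np.array(hi); q=np.abs(p-(lo+hi)/2)-(hi-lo)/2
    return np.linalg.norm(np.maximum(q,0),axis=1)+np.minimum(q.max(1),0)
def loc(P,x): # world->local mm
    c,s=np.cos(x[2]),np.sin(x[2]); d=P*1000-[x[0],x[1],0]
    return np.stack([c*d[:,0]+s*d[:,1],-s*d[:,0]+c*d[:,1],d[:,2]],1)
def rack_sdf(p,op=0.,xf=75.):
    B=[((-45,-135,-5),(125,83,6)),((-31,-125,0),(31,25,28)),((103,-100,0),(125,0,50)),((8+op,-115,77),(xf+op,15,83))]
    return np.min([box(p,*b) for b in B],0)
def wedge_sdf(p,t=26):
    b=box(p,(-t/2,-75,0),(t/2,75,40)); n=np.array([60,-(t-5),0.]); n/=np.linalg.norm(n)
    return np.maximum(b,(p-[t/2,-15,0])@n)
def fit(P,sdf,x0,k=1.5):
    r=least_squares(lambda x:sdf(loc(P,x),*x[3:]),x0,loss="cauchy",f_scale=k,x_scale=[5,5,.05]+[3]*(len(x0)-3))
    return r.x,np.median(np.abs(r.fun))
def near(C,lo,hi): 
    P=C.reshape(-1,3); return P[np.all((P>lo)&(P<hi),1)]
def w2(x,a,b): return np.array([x[0]+a*np.cos(x[2])-b*np.sin(x[2]),x[1]+a*np.sin(x[2])+b*np.cos(x[2])])
def go(pos,yaw):
    s=st(); p=s["eef_pos"]; r=R.from_euler("xyz",s["ee_rot"]); tgt=R.from_euler("xyz",[np.pi,0,yaw])
    print("t",round(s["t"],1),"pos",p.round(4),"turn(tool)",(r.inv()*tgt).as_rotvec().round(3),"shift cm after turn",(tgt.inv().apply(np.array(pos)-p)*100).round(2),"F",s["force"].round(1),"w",round(s["width"]*1000,1))
E
python3 - <<'E'
from h import *
Cs={n:cloud(n,np.load(f"{n}0.npy")) for n in("scene","top")}
for ns in(["scene"],["top"],["scene","top"]):
    g=lambda lo,hi:np.vstack([near(Cs[n],lo,hi) for n in ns])
    P=g([.40,-.25,.004],[.73,.03,.1]); P=P[(P[:,2]<.03)|(P[:,2]>.07)|(P[:,0]>.6)]
    print(ns,"rack",fit(P,rack_sdf,[530,-80,-.28,0,75]))
    P=g([.36,.18,.004],[.48,.40,.06]); print("wedge",fit(P,wedge_sdf,[414,291,-.17]))
    x,_=fit(P,wedge_sdf,[414,291,-.17]); 
    P=g([.40,-.42,.009],[.54,-.30,.03]); 
    print("dish",least_squares(lambda c:np.hypot(P[:,0]-c[0],P[:,1]-c[1])*1000-c[2],[.465,-.358,46],loss="cauchy",x_scale=[.005,.005,1]).x)
    P=g([.48,-.13,.066],[.58,-.04,.080]); 
E
```

```text
['scene'] rack (array([ 5.37155314e+02, -7.29692919e+01, -2.79757927e-01, -1.16663081e+03,
        1.24642727e+03]), np.float64(1.5188158341986058))
wedge (array([ 4.14756750e+02,  2.89856392e+02, -1.58732272e-01]), np.float64(1.3571481940892705))
dish [ 0.46565977 -0.357973   45.85386273]
['top'] rack (array([ 5.37940027e+02, -7.23964706e+01, -2.80616009e-01, -1.65693356e+02,
        2.44313895e+02]), np.float64(2.83108875086576))
wedge (array([ 4.14832863e+02,  2.89993110e+02, -1.58309793e-01]), np.float64(8.26531897084029))
dish [ 0.46717003 -0.3570317  45.66373534]
['scene', 'top'] rack (array([ 5.37431014e+02, -7.29764793e+01, -2.79630527e-01, -1.76353506e+02,
        2.55520093e+02]), np.float64(2.0275712692524195))
wedge (array([ 4.14770973e+02,  2.89866112e+02, -1.58717294e-01]), np.float64(3.3087861566121575))
dish [ 0.46604916 -0.35775335 45.83644057]
```

```bash
python3 - <<'E'
from h import *
Cs={n:cloud(n,np.load(f"{n}0.npy")) for n in("scene","top")}
P=np.vstack([near(Cs[n],[.40,-.25,.004],[.73,.03,.1]) for n in Cs])
B=rack_sdf
f=lambda p,xf:rack_sdf(p,0,xf)
Q=P[(P[:,2]<.03)|(P[:,2]>.078)]
x,m=fit(Q,f,[537,-73,-.28,75]);print(x,m)
for n in Cs:
    L=loc(near(Cs[n],[.40,-.25,.004],[.73,.03,.1]),x); 
    c=L[(L[:,1]>50)&(L[:,1]<90)&(L[:,2]>38)&(L[:,2]<52)&(L[:,0]>15)&(L[:,0]<90)]
    print(n,"lug/stop x hist",np.histogram(c[:,0],np.arange(15,92,4))[0],"cap",np.median(L[(L[:,2]>66)&(L[:,2]<76)&(abs(L[:,1]+7)<25)&(L[:,0]<12)],0), "plate xy range",np.percentile(L[L[:,2]>80],[2,98],axis=0).round(1)[:,:2].tolist())
w=[.41477,.28987,-.1587]; g=w2(w,0,.045); print(g); go([*g,.10],-.1587-np.pi/2); 
E
```

```text
[ 5.37363804e+02 -7.29840431e+01 -2.80059126e-01  7.92298700e+01] 1.9296561186657861
scene lug/stop x hist [ 0  0  0  1 10 13 12  3  0  1 14 12 14  8 10 11  0  0  0] cap [ -2.63569029 -11.54942066  72.86039951] plate xy range [[7.4, -114.2], [77.8, 11.1]]
top lug/stop x hist [ 0  0  0  0  6  9 14  3  0  0  9 12 14 12 14 13  5  0  0] cap [-2.67354531 -7.51120939 72.42998998] plate xy range [[8.9, -112.7], [78.6, 12.1]]
[0.42188156 0.33430451]
t 2.2 pos [0.2364 0.6322 0.2266] turn(tool) [-0.    -0.     1.372] shift cm after turn [ 26.49 -23.02  12.66] F [-0.1  0.6  0.4] w 87.3
```

```bash
python3 -m crank '[[100,[0,0,0],[0,0,0.14]],[100,[0,0,0],[0,0,0.14]],[100,[0,0,0],[0,0,0.14]],[100,[0,0,0],[0,0,0.14]],[100,[0,0,0],[0,0,0.14]],[100,[0,0,0],[0,0,0.14]],[100,[0,0,0],[0,0,0.14]],[100,[0,0,0],[0,0,0.14]],[100,[0,0,0],[0,0,0.14]],[100,[0,0,0],[0,0,0.112]]]'
python3 -m crank '[[100,[3,-2.6,1],[0,0,0]],[100,[3,-2.6,1],[0,0,0]],[100,[3,-2.6,1],[0,0,0]],[100,[3,-2.6,1],[0,0,0]],[100,[3,-2.6,1],[0,0,0]],[100,[3,-2.6,1],[0,0,0]],[100,[3,-2.6,1],[0,0,0]],[100,[3,-2.6,1],[0,0,0]],[100,[2.5,-2.2,1],[0,0,0]],[100,[0,0,0],[0,0,0]]]'
python3 -c "
from h import *
go([.4219,.3343,.010],-.1587-np.pi/2)"
```

```text
t: 3.2
eef_pos: [0.2364, 0.6322, 0.2266]
ee_rot: [3.142, -0.0, -1.735]
force: [0.2, -0.5, -0.6]
width: 0.0876
t: 4.2
eef_pos: [0.4222, 0.3304, 0.1353]
ee_rot: [3.14, -0.002, -1.733]
force: [0.2, 0.3, 0.1]
width: 0.0874
t 4.2 pos [0.4222 0.3304 0.1353] turn(tool) [ 0.001 -0.002 -0.004] shift cm after turn [-0.38  0.09 12.53] F [0.2 0.3 0.1] w 87.4
```

```bash
python3 -m crank '[[100,[-0.4,0.1,2.5],[0,0,0]],[100,[0,0,2.5],[0,0,0]],[100,[0,0,2.5],[0,0,0]],[100,[0,0,2.5],[0,0,0]],[100,[0,0,1.5],[0,0,0]],[100,[0,0,1.0],[0,0,0]],[0,[0,0,0],[0,0,0]],[0,[0,0,0],[0,0,0]],[0,[0,0,0],[0,0,0]],[0,[0,0,0],[0,0,0]],[0,[0,0,0],[0,0,0]],[0,[0,0,0],[0,0,0]]]' 50
python3 - <<'E'
from h import *
rk=[.5374,-.0730,-.2801]; y=rk[2]-np.pi/2
go([.4219,.3343,.010],y)
g=w2(rk,.061,.185+.045)
go([*g,.12],y)
E
```

```text
t: 5.4
eef_pos: [0.4213, 0.3384, 0.012]
ee_rot: [-3.141, 0.001, -1.73]
force: [0.7, -0.3, -0.1]
width: 0.0448
t 5.4 pos [0.4213 0.3384 0.012 ] turn(tool) [-0.     0.001  0.121] shift cm after turn [ 0.38 -0.17  0.2 ] F [ 0.7 -0.3 -0.1] w 44.8
t 5.4 pos [0.4213 0.3384 0.012 ] turn(tool) [-0.     0.001  0.121] shift cm after turn [ 13.33 -28.63 -10.8 ] F [ 0.7 -0.3 -0.1] w 44.8
```

```bash
python3 -m crank '[[0,[0,0,0],[0,0,0]],[0,[0,0,0],[0,0,0]],[0,[0,0,0],[0,0,0]],[0,[0,0,0],[0,0,0]],[0,[0,0,0],[0,0,0]],[0,[0,0,-2],[0,0,0]],[0,[0,0,-3],[0,0,0]],[0,[0,0,-3],[0,0,0]],[0,[0,0,-3],[0,0,0]],[0,[0,0,0],[0,0,0.121]],[0,[0,0,0],[0,0,0]],[0,[0,0,0],[0,0,0]]]' 50
python3 - <<'E'
from h import *
rk=[.5374,-.0730,-.2801]; y=rk[2]-np.pi/2
g=w2(rk,.061,.185+.049)
go([*g,.12],y)
E
```

```text
t: 6.6
eef_pos: [0.4208, 0.3378, 0.121]
ee_rot: [3.141, -0.001, -1.848]
force: [-0.0, -0.4, -1.4]
width: 0.0256
t 6.6 pos [0.4208 0.3378 0.121 ] turn(tool) [ 0.001 -0.001  0.003] shift cm after turn [ 12.85 -28.66   0.1 ] F [-0.  -0.4 -1.4] w 25.6
```

```bash
python3 -m crank '[[0,[1.4,-3.2,0],[0,0,0]],[0,[1.4,-3.2,0],[0,0,0]],[0,[1.4,-3.2,0],[0,0,0]],[0,[1.4,-3.2,0],[0,0,0]],[0,[1.4,-3.2,0],[0,0,0]],[0,[1.4,-3.2,0],[0,0,0]],[0,[1.4,-3.2,0],[0,0,0]],[0,[1.4,-3.2,0],[0,0,0]],[0,[1.4,-3.2,0],[0,0,0]],[0,[0,0,0],[0,0,0]],[0,[0,0,0],[0,0,0]]]'
python3 - <<'E'
from h import *
rk=[.5374,-.0730,-.2801]; y=rk[2]-np.pi/2
Ps=[]
for n in("top","scene"):
    im,d=grab(n,f"pics/{n}1.png"); P=near(cloud(n,d),[.5,-.1,.08],[.75,.25,.17]); Ps.append(P)
L=loc(np.vstack(Ps),np.array(rk)*[1000,1000,1]); 
L=L[(L[:,1]<215)&(L[:,1]>75)]; L[:,2]-=np.percentile(L[:,2],97)-40
s=st(); e=loc(s["eef_pos"][None],np.array(rk)*[1000,1000,1])[0]; print("tcp rack",e)
for z in(None,):
    print(len(L)); r=least_squares(lambda x:wedge_sdf(loc(L/1000,x[:3])-[0,0,x[3]]),[e[0],e[1]-49,0,0],loss="cauchy",x_scale=[5,5,.05,2]); print("wedge in rack",r.x, np.median(abs(r.fun)))
g=w2(rk,.061,.185+.049); go([*g,.023],y)
a=cv2.imread("pics/top1.png")[120:220,250:383]; cv2.imwrite("pics/c2.png",cv2.resize(a,(798,600),interpolation=cv2.INTER_CUBIC))
E
```

```text
t: 7.7
eef_pos: [0.6628, 0.1364, 0.1195]
ee_rot: [3.139, -0.002, -1.851]
force: [-0.6, 0.3, -1.5]
width: 0.026
tcp rack [ 61.80531452 236.95519218 120.45538612]
611
wedge in rack [ 6.33621104e+01  1.88991255e+02  1.74589588e-03 -2.91291294e+00] 0.8730802801756496
t 7.8 pos [0.6623 0.1376 0.1205] turn(tool) [ 0.002 -0.001  0.001] shift cm after turn [0.3  0.08 9.75] F [ 0.5  0.1 -0.2] w 25.6
```

View pics/c2.png

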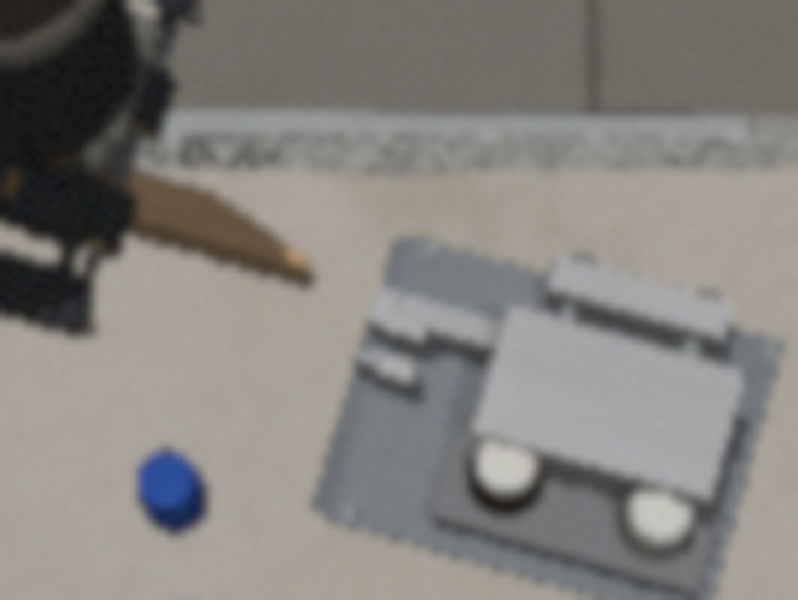

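```bash
python3 -m crank '[[0,[0,0.15,2.5],[0,0,0]],[0,[0,0,2.5],[0,0,0]],[0,[0,0,2.5],[0,0,0]],[0,[0,0,1.5],[0,0,0]],[0,[0,0,0.9],[0,0,0]],[0,[0,0,0],[0,0,0]],[0,[1.5,0,0],[0,0,0]],[0,[1.5,0,0],[0,0,0]],[0,[1,0,0],[0,0,0]],[0,[0,0,0],[0,0,0]],[0,[0,0,0],[0,0,0]]]'
python3 -c "
from h import *
rk=[.5374,-.0730,-.2801]
s=st();print(loc(s['eef_pos'][None],np.array(rk)*[1000,1000,1]),s['force'])
grab('top','pics/t.png');a=cv2.imread('pics/t.png')[145:205,270:350]; cv2.imwrite('pics/c3.png',cv2.resize(a,(800,600),interpolation=cv2.INTER_CUBIC))"
```

```text
t: 8.9
eef_pos: [0.651, 0.099, 0.0233]
ee_rot: [-3.141, 0.001, -1.852]
force: [-1.0, -0.3, -1.5]
width: 0.0261
[[ 61.61271935 196.67156856  23.25778418]] [-0.95279246 -0.31351493 -1.50466835]
```

View pics/c3.png

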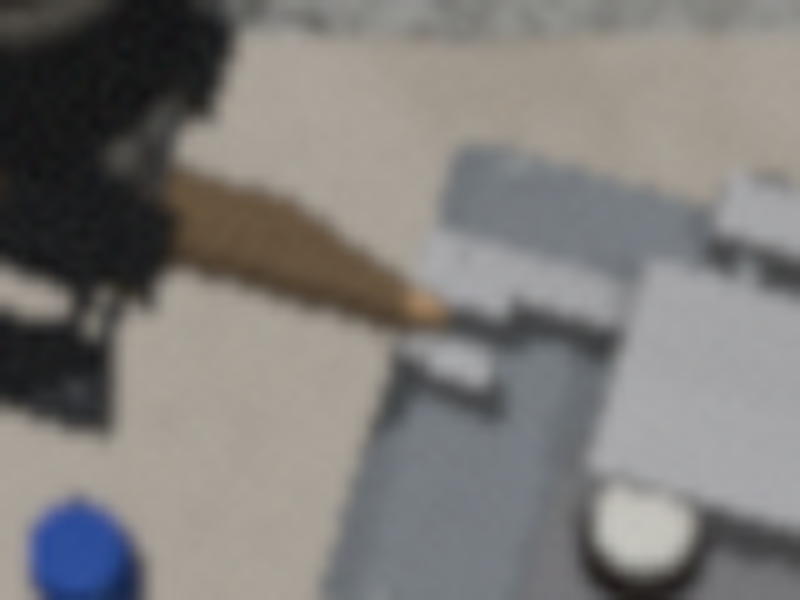

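The crop shows the wedge nose at (430,305), centred between the lug (470,270) and the stop (450,360). I'll drive it in.

```bash
python3 -m crank '[[0,[1,0,0],[0,0,0]],[0,[1,0,0],[0,0,0]],[0,[1,0,0],[0,0,0]],[0,[1,0,0],[0,0,0]],[0,[0,0,0],[0,0,0]],[0,[0,0,0],[0,0,0]]]'
python3 -m crank '[[0,[1,0,0],[0,0,0]],[0,[1,0,0],[0,0,0]],[0,[1,0,0],[0,0,0]],[0,[1,0,0],[0,0,0]],[0,[1,0,0],[0,0,0]],[0,[0.1,0,0],[0,0,0]],[0,[0,0,0],[0,0,0]],[0,[0,0,0],[0,0,0]]]'
python3 -c "
from h import *
rk=[.5374,-.0730,-.2801]
s=st();print(loc(s['eef_pos'][None],np.array(rk)*[1000,1000,1]),s['force'],s['width'])
grab('top','pics/t.png');a=cv2.imread('pics/t.png')[145:205,270:350]; cv2.imwrite('pics/c4.png',cv2.resize(a,(800,600),interpolation=cv2.INTER_CUBIC))"
```

```text
t: 9.55
eef_pos: [0.6375, 0.0603, 0.0219]
ee_rot: [3.138, -0.001, -1.852]
force: [-5.1, 0.8, 0.2]
width: 0.0256
t: 10.35
eef_pos: [0.6226, 0.0113, 0.0215]
ee_rot: [3.137, -0.002, -1.852]
force: [-6.2, 1.4, 0.4]
width: 0.0258
[[ 58.60671235 104.59332689  21.54035838]] [-6.23197977  1.41971378  0.35461048] 0.025838344701958352
```

View pics/c4.png

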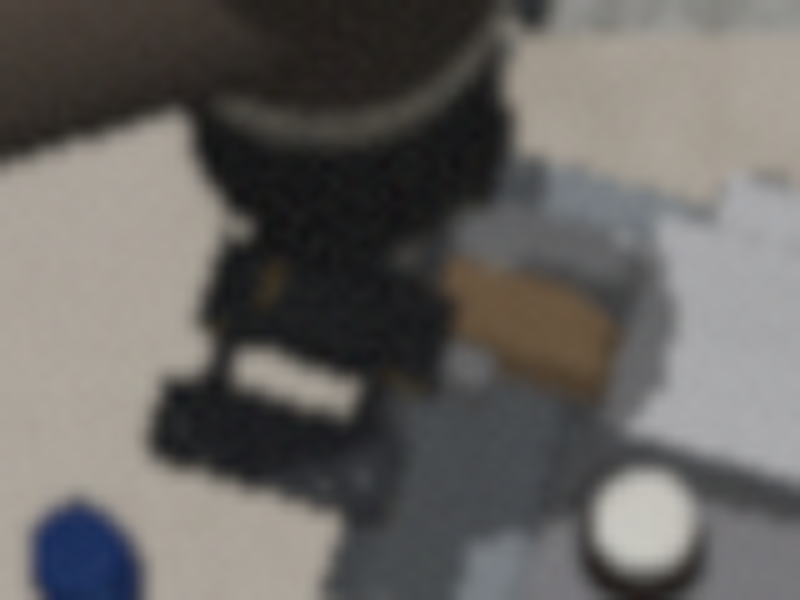

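```bash
python3 -m crank '[[0,[0,0,0.3],[0,0,0]],[0,[0,0,0],[0,0,0]],[60,[0,0,0],[0,0,0]],[60,[0,0,0],[0,0,0]],[60,[0,0,0],[0,0,0]],[60,[0,0,0],[0,0,0]],[60,[0,0,0],[0,0,0]],[60,[0,0,-2],[0,0,0]],[60,[0,0,-3],[0,0,0]],[60,[0,0,-3],[0,0,0]],[60,[-3,0,-3],[0,0,0]],[60,[-3,0,-2],[0,0,0]]]'
python3 -m crank '[[60,[0,0,0],[0,0,-0.14]],[60,[0,0,0],[0,0,-0.14]],[60,[0,0,0],[0,0,-0.14]],[60,[0,0,0],[0,0,-0.14]],[60,[0,0,0],[0,0,-0.14]],[60,[0,0,0],[0,0,-0.14]],[60,[0,0,0],[0,0,-0.14]],[60,[0,0,0],[0,0,-0.14]],[60,[0,0,0],[0,0,-0.14]],[60,[0,0,0],[0,0,-0.14]],[60,[0,0,0],[0,0,-0.14]],[60,[0,0,0],[0,0,-0.03]]]'
cat > m.py <<'E'
from h import *
rk=[.5374,-.0730,-.2801]; rm=np.array(rk)*[1000,1000,1]
C=[]
for n in("top","scene"):
    im,d=grab(n,f"pics/{n}_l.png"); L=loc(near(cloud(n,d),[.40,-.25,.004],[.75,.2,.1]),rm)
    p=L[(L[:,2]>79)&(L[:,2]<88)&(L[:,1]<15)&(L[:,1]>-115)]; w=L[(L[:,1]>78)&(L[:,1]<150)&(L[:,2]>38)&(L[:,2]<55)&(L[:,0]>30)&(L[:,0]<90)]
    cap=L[(L[:,2]>67)&(L[:,2]<77)&(abs(L[:,1]+7)<25)&(L[:,0]<15)]
    print(n,"plate x",np.percentile(p[:,0],[2,98]) if len(p) else 0,"wedge",len(w),np.median(w,0) if len(w) else 0,w[:,1].max() if len(w) else 0,"cap",np.median(cap,0) if len(cap) else 0)
g=w2(rk,0,-.0075); print(g); go([*g,.15],rk[2])
E
python3 m.py
```

```text
t: 11.6
eef_pos: [0.6431, 0.0699, 0.1525]
ee_rot: [-3.139, 0.002, -1.852]
force: [0.7, 0.2, 1.3]
width: 0.0528
t: 12.8
eef_pos: [0.6421, 0.0698, 0.1496]
ee_rot: [-3.142, -0.0, -0.276]
force: [0.4, 0.1, 0.2]
width: 0.0525
top plate x [23.09110235 92.45840824] wedge 155 [ 57.58845676 100.0160438   47.56013427] 131.95140148316028 cap [-0.98005466 -7.733018   73.45867698]
scene plate x [21.69355972 92.05877061] wedge 120 [56.29312938 99.57865941 47.04532914] 132.79394813218673 cap [ -2.33174307 -10.60818854  73.06947471]
[ 0.53532661 -0.08020771]
t 12.9 pos [0.6421 0.0698 0.1496] turn(tool) [-0. -0. -0.] shift cm after turn [-6.11 17.36 -0.04] F [-0.8  0.2 -0.2] w 52.6
```

```bash
python3 -m crank '[[60,[-1.2,3.5,0],[0,0,0]],[60,[-1.2,3.5,0],[0,0,0]],[60,[-1.2,3.5,0],[0,0,0]],[60,[-1.2,3.5,0],[0,0,0]],[60,[-1.2,3.4,0],[0,0,0]],[60,[-0.1,0,0],[0,0,0]],[60,[0,0,0],[0,0,0]],[60,[0,0,0],[0,0,0]]]'
python3 -c "
from h import *
go([.5353,-.0805,.034],-.2801)"
```

```text
t: 13.7
eef_pos: [0.5359, -0.0802, 0.1498]
ee_rot: [-3.141, -0.001, -0.281]
force: [-0.4, -0.2, 0.4]
width: 0.0529
t 13.7 pos [ 0.5359 -0.0802  0.1498] turn(tool) [-0.    -0.001 -0.001] shift cm after turn [-0.05  0.05 11.58] F [-0.4 -0.2  0.4] w 52.9
```

```bash
python3 -m crank '[[60,[0,0,2.5],[0,0,0]],[60,[0,0,2.5],[0,0,0]],[60,[0,0,2.5],[0,0,0]],[60,[0,0,2.0],[0,0,0]],[60,[0,0,1.2],[0,0,0]],[60,[0,0,0.8],[0,0,0]],[60,[0,0,0],[0,0,0]],[0,[0,0,0],[0,0,0]],[0,[0,0,0],[0,0,0]],[0,[0,0,0],[0,0,0]],[0,[0,0,0],[0,0,0]],[0,[0,0,0],[0,0,0]]]' 20
python3 m.py
```

```text
t: 14.9
eef_pos: [0.536, -0.0804, 0.0354]
ee_rot: [-3.141, -0.002, -0.281]
force: [0.2, 1.2, 6.0]
width: 0.0376
top plate x [23.96341338 93.04461829] wedge 0 0 0 cap [-13.25244624  -2.48104386  75.60723884]
scene plate x [21.37022433 92.74437645] wedge 0 0 0 cap [-10.23676807   9.90688483  71.59179444]
[ 0.53532661 -0.08020771]
t 15.0 pos [ 0.536  -0.0804  0.0354] turn(tool) [-0.001 -0.002 -0.   ] shift cm after turn [ -0.07  -0.   -11.46] F [-0.1  1.7  6.8] w 37.5
```

```bash
python3 -m crank '[[0,[0,0,-0.5],[0,0,0]],[0,[0,0,-1],[0,0,0]],[0,[0,0,-2],[0,0,0]],[0,[0,0,-2.5],[0,0,0]],[0,[0,0,-2.5],[0,0,0]],[0,[0,0,-2.5],[0,0,0]],[0,[0,0,0],[0,0,0]],[0,[0,0,0],[0,0,0]]]'
python3 - <<'E'
from h import *
go([.466,-.3577,.146],-.2801)
grab("scene","pics/s5.png"); im=cv2.imread("pics/s5.png")[130:310,280:480]; cv2.imwrite("pics/c5.png",cv2.resize(im,(660,594),interpolation=cv2.INTER_CUBIC))
E
python3 m.py
```

```text
t: 15.8
eef_pos: [0.5353, -0.0805, 0.1455]
ee_rot: [-3.141, -0.001, -0.281]
force: [-1.1, 0.3, -0.7]
width: 0.0375
t 15.8 pos [ 0.5353 -0.0805  0.1455] turn(tool) [-0.001 -0.001 -0.001] shift cm after turn [ 1.   28.56 -0.05] F [-1.1  0.3 -0.7] w 37.5
top plate x [24.82609199 93.44360338] wedge 0 0 0 cap 0
scene plate x [21.40396166 91.60168255] wedge 47 [ 46.93813308 109.34678726  46.91352395] 132.25688484481526 cap 0
[ 0.53532661 -0.08020771]
t 15.9 pos [ 0.5345 -0.0806  0.1438] turn(tool) [ 0.001  0.002 -0.001] shift cm after turn [ 0.07 -0.06 -0.62] F [-1.2  0.4  0.1] w 37.5
```

View pics/c5.png

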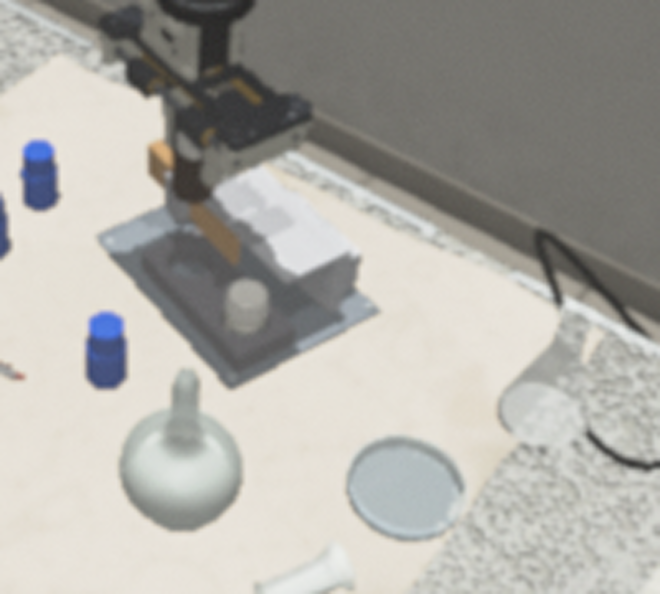

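Brown vial held above the empty socket (190,180), white vial still in place (247,305), catch open. On to the dish.

```bash
python3 -m crank '[[0,[0,2,0],[0,0,0]],[0,[0.1,3.5,0],[0,0,0]],[0,[0.1,3.5,0],[0,0,0]],[0,[0.1,3.5,0],[0,0,0]],[0,[0.2,3.5,0],[0,0,0]],[0,[0.2,3.5,0],[0,0,0]],[0,[0.1,3.5,0],[0,0,0]],[0,[0.1,3.5,0],[0,0,0]],[0,[0.1,2.0,0],[0,0,0]],[0,[0,0.1,0],[0,0,0]],[0,[0,0,0],[0,0,0]],[0,[0,0,0],[0,0,0]]]'
python3 -c "
from h import *
go([.466,-.3577,.0335],-.2801)"
```

```text
t: 17.15
eef_pos: [0.4655, -0.3574, 0.144]
ee_rot: [-3.141, 0.001, -0.28]
force: [-0.4, -0.1, -1.1]
width: 0.037
t 17.1 pos [ 0.4655 -0.3574  0.144 ] turn(tool) [-0.     0.001 -0.   ] shift cm after turn [6.000e-02 1.000e-02 1.105e+01] F [-0.4 -0.1 -1.1] w 37.0
```

```bash
python3 -m crank '[[0,[0,0,2.5],[0,0,0]],[0,[0,0,2.5],[0,0,0]],[0,[0,0,2.5],[0,0,0]],[0,[0,0,1.5],[0,0,0]],[0,[0,0,1],[0,0,0]],[0,[0,0,0.5],[0,0,0]],[0,[0,0,0.3],[0,0,0]],[0,[0,0,0.2],[0,0,0]],[0,[0,0,0],[0,0,0]]]'
python3 -c "
from h import *
go([.466,-.3577,.0325],-.2801)"
```

```text
t: 18.05
eef_pos: [0.4659, -0.3581, 0.035]
ee_rot: [3.142, -0.001, -0.281]
force: [-0.6, -0.7, -0.6]
width: 0.0379
t 18.1 pos [ 0.4659 -0.3581  0.035 ] turn(tool) [ 0.    -0.001 -0.001] shift cm after turn [-0.01 -0.04  0.25] F [-0.6 -0.7 -0.6] w 37.9
```

```bash
python3 -m crank '[[0,[0,0,0.15],[0,0,0]],[0,[0,0,0.1],[0,0,0]],[0,[0,0,0],[0,0,0]],[48,[0,0,0],[0,0,0]],[60,[0,0,0],[0,0,0]],[60,[0,0,0],[0,0,0]],[60,[0,0,0],[0,0,0]],[60,[0,0,-2],[0,0,0]],[60,[0,0,-3],[0,0,0]],[60,[0,0,-3],[0,0,0]],[60,[0,0,-3],[0,0,0]]]'
python3 - <<'E'
from h import *
rk=[.5374,-.0730,-.2801]; y=rk[2]-np.pi/2
go([*w2(rk,.058,.105),.14],y)
for n in("scene","top"):
    im,d=grab(n,f"pics/{n}6.png"); P=near(cloud(n,d),[.42,-.40,.03],[.51,-.31,.09])
    for z0,z1 in((.03,.05),(.062,.075)):
        Q=P[(P[:,2]>z0)&(P[:,2]<z1)]; print(n,z0,len(Q),np.median(Q,0).round(3))
im=cv2.imread("pics/scene6.png")[200:320,330:490]; cv2.imwrite("pics/c6.png",cv2.resize(im,(640,480),interpolation=cv2.INTER_CUBIC))
E
```

```text
t: 19.15
eef_pos: [0.4654, -0.358, 0.1431]
ee_rot: [-3.142, 0.0, -0.281]
force: [0.8, -0.3, 0.7]
width: 0.0523
t 19.1 pos [ 0.4654 -0.358   0.1431] turn(tool) [0.   0.   1.57] shift cm after turn [-39.88  -4.84   0.31] F [ 0.8 -0.3  0.7] w 52.3
scene 0.03 94 [ 0.451 -0.363  0.043]
scene 0.062 127 [ 0.461 -0.359  0.07 ]
top 0.03 30 [ 0.453 -0.347  0.044]
top 0.062 54 [ 0.46  -0.359  0.069]
```

View pics/c6.png

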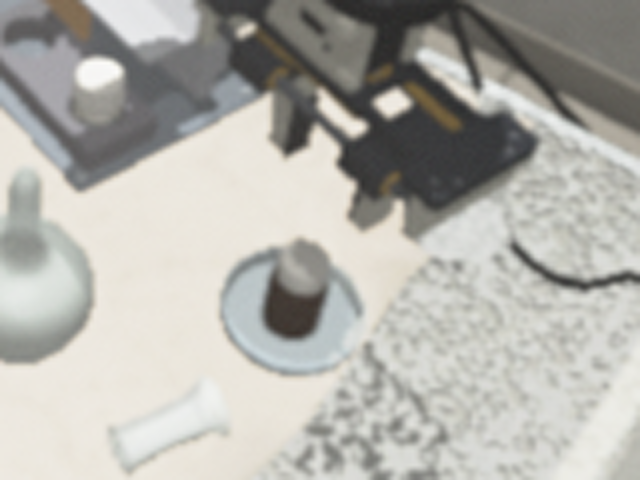

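Vial stands upright in the dish (297,290). Back to the wedge.

```bash
python3 -m crank '[[60,[0,-3,0],[0,0,0]],[60,[0.4,-3.5,0],[0,0,0]],[60,[0.5,-3.7,0],[0,0,0]],[60,[0.5,-3.7,0],[0,0,0]],[60,[0.5,-3.7,0],[0,0,0]],[60,[0.5,-3.7,0],[0,0,0]],[60,[0.5,-3.7,0],[0,0,0]],[60,[0.5,-3.7,0],[0,0,0]],[60,[0.5,-3.7,0],[0,0,0]],[60,[0.5,-3.7,0],[0,0,0]],[60,[0.4,-3.7,0],[0,0,0]],[60,[0,0,0],[0,0,0]]]'
python3 -m crank '[[60,[0,0,0],[0,0,0.14]],[60,[0,0,0],[0,0,0.14]],[60,[0,0,0],[0,0,0.14]],[60,[0,0,0],[0,0,0.14]],[60,[0,0,0],[0,0,0.14]],[60,[0,0,0],[0,0,0.14]],[60,[0,0,0],[0,0,0.14]],[60,[0,0,0],[0,0,0.14]],[60,[0,0,0],[0,0,0.14]],[60,[0,0,0],[0,0,0.14]],[60,[0,0,0],[0,0,0.14]],[60,[0,0,0],[0,0,0.03]]]'
python3 - <<'E'
from h import *
rk=[.5374,-.0730,-.2801]; y=rk[2]-np.pi/2
go([*w2(rk,.0585,.107),.02],y)
E
python3 m.py
```

```text
t: 20.45
eef_pos: [0.6235, 0.0146, 0.1413]
ee_rot: [-3.141, -0.0, -0.278]
force: [-0.1, -0.6, -0.1]
width: 0.0524
t: 21.65
eef_pos: [0.6216, 0.0107, 0.1415]
ee_rot: [3.141, -0.0, -1.854]
force: [0.9, 0.6, -0.0]
width: 0.0526
t 21.6 pos [0.6216 0.0107 0.1415] turn(tool) [ 0.001 -0.    -0.003] shift cm after turn [-0.33 -0.07 12.15] F [ 0.9  0.6 -0. ] w 52.6
top plate x [23.13255508 92.2518523 ] wedge 22 [76.45914932 80.51944611 46.91948253] 87.03936876841169 cap 0
scene plate x [21.58132751 91.37062815] wedge 119 [56.0449558  99.56032481 47.24427628] 131.92587269622513 cap 0
[ 0.53532661 -0.08020771]
t 21.8 pos [0.6218 0.0108 0.1417] turn(tool) [ 0.     0.    -1.569] shift cm after turn [-5.79 11.13 -0.83] F [-0.7  0.1  0.7] w 52.5
```

Catch still held open at 14 mm; grip the wedge and pull.

```bash
python3 -m crank '[[60,[-0.3,-0.1,2.5],[0,0,0]],[60,[0,0,2.5],[0,0,0]],[60,[0,0,2.5],[0,0,0]],[60,[0,0,2.5],[0,0,0]],[60,[0,0,1.3],[0,0,0]],[60,[0,0,0.8],[0,0,0]],[0,[0,0,0],[0,0,0]],[0,[0,0,0],[0,0,0]],[0,[0,0,0],[0,0,0]],[0,[0,0,0],[0,0,0]],[0,[0,0,0],[0,0,0]]]' 50
python3 -m crank '[[0,[0,0,-0.2],[0,0,0]],[0,[-1,0,0],[0,0,0]],[0,[-1,0,0],[0,0,0]],[0,[-1.5,0,0],[0,0,0]],[0,[-1.5,0,0],[0,0,0]],[0,[-1.5,0,0],[0,0,0]],[0,[-1.5,0,0],[0,0,0]],[0,[-1.5,0,0],[0,0,0]],[0,[-2,0,0],[0,0,0]],[0,[-2,0,0],[0,0,0]],[0,[0,0,0],[0,0,0]],[0,[0,0,0],[0,0,0]]]'
python3 m.py
```

```text
t: 22.85
eef_pos: [0.6232, 0.014, 0.0216]
ee_rot: [3.141, 0.0, -1.851]
force: [-3.9, 3.8, 3.1]
width: 0.0258
t: 24.05
eef_pos: [0.6612, 0.1447, 0.0228]
ee_rot: [3.141, 0.0, -1.85]
force: [-1.4, -0.6, -1.7]
width: 0.0257
top plate x [ 9.40745502 78.4518469 ] wedge 64 [ 51.22267774 125.63039049  47.05730031] 149.8049491012131 cap [ 9.21349693  5.71383734 76.76618963]
scene plate x [ 7.74011065 77.96479394] wedge 62 [ 48.13608515 121.41336764  45.84204775] 149.6837997020738 cap [ 9.83351692 -9.44372772 76.72038975]
[ 0.53532661 -0.08020771]
t 24.1 pos [0.6609 0.1435 0.0229] turn(tool) [ 1.000e-03  0.000e+00 -1.571e+00] shift cm after turn [ -5.88  24.97 -12.71] F [ 0.5 -0.1 -0.8] w 25.6
```

```bash
python3 -m crank '[[0,[-1.5,0,0],[0,0,0]],[0,[0,0,0],[0,0,0]],[0,[0,0,0.4],[0,0,0]],[0,[0,0,0.2],[0,0,0]],[0,[0,0,0.1],[0,0,0]],[0,[0,0,0],[0,0,0]]]'
python3 -c "
from h import *
s=st();print(s['force'],s['eef_pos'])"
```

```text
t: 24.75
eef_pos: [0.665, 0.1574, 0.0157]
ee_rot: [3.141, -0.0, -1.851]
force: [-0.1, 0.2, -0.3]
width: 0.0258
[-0.14797658  0.23614515 -0.3043971 ] [0.66503298 0.15740871 0.01573726]
```

```bash
python3 -m crank '[[0,[0,0,0.1],[0,0,0]],[0,[0,0,0],[0,0,0]],[50,[0,0,0],[0,0,0]],[60,[0,0,0],[0,0,0]],[60,[0,0,0],[0,0,0]],[60,[0,0,0],[0,0,0]],[60,[0,0,0],[0,0,0]],[60,[0,0,-2],[0,0,0]],[60,[0,0,-3],[0,0,0]],[60,[0,0,-4],[0,0,0]],[60,[-4,0,-4],[0,0,0]],[60,[0,0,0],[0,0,0]]]'
python3 - <<'E'
from h import *
im,d=grab("scene","pics/s7.png"); C=cloud("scene",d)
P=near(C,[.55,0,.01],[.75,.26,.06]); P=P[:]; L=loc(P,[537.4,-73,-.2801]); L=L[(L[:,1]>95)&(L[:,0]>20)&(L[:,0]<110)]
r=least_squares(lambda x:wedge_sdf(loc(L/1000,x[:3])),[60,207,0],loss="cauchy",x_scale=[5,5,.05]); print("wedge rack",r.x,np.median(abs(r.fun)),"ztop",np.percentile(L[:,2],95))
m=cv2.imread("pics/s7.png")[115:325,200:480]; cv2.imwrite("pics/c7.png",cv2.resize(m,(800,600),interpolation=cv2.INTER_CUBIC))
E
python3 m.py
```

```text
t: 25.95
eef_pos: [0.6791, 0.1955, 0.147]
ee_rot: [-3.133, 0.007, -1.848]
force: [1.1, -0.1, -0.5]
width: 0.0527
wedge rack [ 5.86015166e+01  2.04085015e+02 -2.83051190e-02] 0.9693764983875202 ztop 42.9147942981856
top plate x [ 9.36673247 78.22779431] wedge 39 [53.22908615 85.65195138 44.50066204] 149.9486849385673 cap 0
scene plate x [ 7.41570635 77.53999829] wedge 37 [48.37082095 85.57911667 43.79551343] 149.24487942769164 cap [ 9.77152365  0.66130085 76.78038674]
[ 0.53532661 -0.08020771]
t 26.1 pos [0.6746 0.1919 0.1401] turn(tool) [ 0.    0.   -1.57] shift cm after turn [-5.86 30.   -0.99] F [-0.5  0.9 -0.7] w 52.6
```

View pics/c7.png

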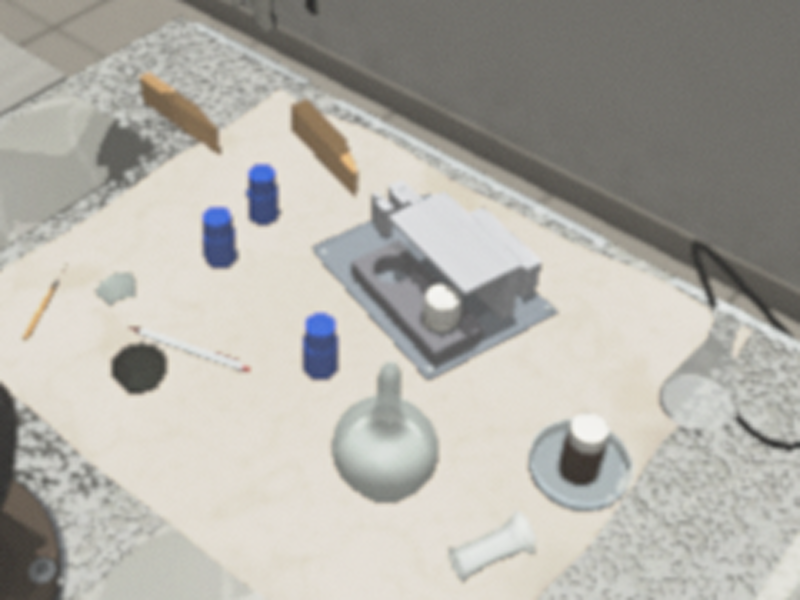

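All as wanted: the wedge is flat on the bench at (325,145), the catch is shut over the white vial (442,307), and the brown vial is upright in the dish (583,450). The gripper hangs clear and both flasks are in place. I'm handing it in.

```bash
python3 -c "
from station import arm
arm.job_done()"
```

```text
the job is handed in; nothing more can be done
```

The job is done and handed in, at about 26 s of the 64 s allowed. I pushed the thick wedge in, and with the robot let go it held the catch open about 14 mm. I then lifted out the brown vial, stood it in the glass dish, pulled the wedge out and laid it on the bench.

**Last checks:**
- **Catch:** the near edge of its tongue measured at rack x 7.4 mm in one camera and 9.4 mm in the other, against 8 mm when shut. The two cameras differ by about 2 mm, as they did before the job.
- **Wedge:** it lies flat (its top at about 42 mm, including depth error). Its nose is about 37 mm clear of the deck's edge.
- **Brown vial:** it stands upright, within about 6 mm of the dish's axis.
- **White vial and flasks:** the last picture shows the white vial in its socket and both flasks standing where they were. I checked these by eye only.

**Off plan:**
- **Wedge grip:** I gripped the wedge about 4 mm further back than planned.
- **Closing on the vial:** I saw a brief 6 N upward force as the fingers closed on the brown vial. The lift was clean afterwards.

No check failed.

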